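# Weight on the load button, sled clicked into the check station

### The job

Balance the brass weight upright on the white dome of the blue sled, roughly centred, with the sled still about where it stands now. Let the weight go, then take the sled by its red tab and slide it, with the weight riding untouched on the dome, towards the yellow sensor until its spring ball clicks into the notch at the orange pointer. Finish while still gripping the tab with the sled held in the notch, and leave the other two weights and the meter alone.

Things in the scene. Friction and masses are not known exactly. Their poses are not given: they have to be found in the camera images.
- weight: Loose brass calibration weight, about 200 g: a cylinder 36 mm in diameter and 20 mm high, topped by a short neck (12 mm in diameter) and a knob 20 mm in diameter; 36 mm high in all. It stands on the table at the start. Origin: centre of its flat underside, z up.
- steel_weight: Bystander: smaller bright steel weight, 30 mm in diameter, 32 mm high, on the table. Origin: centre of its underside.
- black_weight: Bystander: larger black weight, 46 mm in diameter, 40 mm high, on the table. Origin: centre of its underside.
- meter: Bystander: yellow handheld meter lying on the table, 150 x 75 x 32 mm (39 mm at its dial). Origin: centre of its underside.
- rail: Fixed aluminium rail along its own y, 460 mm long, 110 mm wide, 20 mm high (38 mm at the blue end blocks). Origin: centre of its underside on the table. The sled travels 350 mm on it from stop to stop (origin from -175 to +175 mm along y), with about 1 N of friction. The sled starts near the -y end.
- sled: Blue sled on the rail: plate 117 mm across the rail (own x from -65 to +52), 86 mm along it (y), 12 mm thick. At own x +10 mm the white dome of its load cell; at own x -50 mm (robot's side) the red tab. Origin: on the rail's centre line, plate's underside, 32 mm above the table.
- dome_top (a point): Top of the sled's white dome, 70 mm above the table: part of a sphere of 42 mm radius, 26 mm high and 78 mm wide at the plate. A weight placed e mm off centre settles tilted by about e/28 rad. Axes as the sled's.
- tab_top (a point): Centre of the top face of the sled's red tab, 112 mm above the table. The tab is 14 mm thick along the sled's y (grip it across this, fingers closing along the rail), 24 mm wide along the sled's x, and stands 68 mm above the plate. Axes as the sled's.
- station: Fixed check station on the rail, on the +y side of the sled, elsewhere each time (140 to 290 mm from the sled). An orange pointer 4 mm wide low on the robot's side, and a yellow sensor on a post beyond the rail, 118 mm high. Origin: on the rail's centre line at the notch, 20 mm above the table, axes as the rail's. In the notch, the sled's origin is level with it along y.
- notch (a point): The V notch between two rounded brass ridges under the tab's line, their crests 6.5 mm before and after it. A pushed sled meets up to about 8 N from about 14 mm before the notch, is free at the crest, is then drawn on, and from the notch resists up to about 8 N either way. Let loose within 5 mm of the notch it centres itself. At least 55 mm of travel lies beyond.
Not all that is in view belongs to the job. Leave any green or pink look-alike of the station alone.

How it is judged:
By the outcome, as a careful person would: the job done as asked, in the order asked, and still so for the second after the job is handed in, while the arm keeps its last pose, push and grip.
It also fails if it takes over 72 s, if anything falls off the work surface, if the arm or the gripper's body presses on something with over 40 N, if the wrist force passes 120 N, or if a joint passes its speed limit or range.

### The arm

A 6-joint arm with a two-finger parallel gripper is mounted at the origin on the work surface. World frame = base frame: x ahead of the robot, y to its left, z up, the work surface at z = 0. Lengths are in m, angles in degrees, forces in N, time in s.
With the tool pointing down it reaches from about 0.25 to 0.725 m from the base axis. Payload 9.7 kg.
Tool frame: the origin (TCP) lies where the fingers leave the gripper's body, on its centre line; the fingertips stand 73 mm ahead of it and the grasp point (between the pads) lies 54 mm ahead of it; z points along the fingers, y is the line along which they close (so a half turn about z gives the same grasp; the last joint's range is limited). The gripper opens to 85 mm and grips with 20 to 120 N. Pads are 22 mm wide; open, the fingers measure 114 mm over their backs; the gripper's body (76 mm by 85 mm) begins 54 mm behind the grasp point. The pads swing forward as they close: fully open they stand 13 mm farther back than shut.
Start: joints at [-63.484, 4.979, 10.078, 95.1, 0, 90], TCP at [0.246, -0.492, 0.304] pointing down, gripper open.
Joint ranges: [-179.16, 179.16], [-48.56, 103.87], [-65.8, 70.77], [-126.05, 130.52], [-82.76, 87.17], [-180, 180]. Speed limits (degrees/s): [127.2, 127.2, 147.25, 180, 180, 180].

### API

Orientations are given as [roll, pitch, yaw] about the fixed x, y, z axes, in that order (R = Rz(yaw) Ry(pitch) Rx(roll)).
In Python, from workcell import sensors, imaging, bot gives the robot as it stands.
- The arm moves only by the tool apply_moves, never from a script. Its argument "rows" is a list of rows, each a list of 3 entries, a list of its own where there are three numbers: the shift along the tool's x, y, z in units of 10 cm (1.0 is 10 cm), then the turn, a rotation vector about the tool's x, y, z in units of 30 degrees (1.0 is 30 degrees), then the opening, from 0 (shut) to 1 (fully open). A call has 1 to 20 rows; each row is the pose to reach, as a shift and turn from the pose commanded when the call began, along the tool's axes at that moment; what a row does not reach only later rows make up. A row lasts 1/10 s, in which the tool goes at most 50 mm and 8.59 degrees, less where a joint would pass 70% of its speed; a pose out of reach is approached as far as the arm can. A call with a number of a shift or a turn outside -1 to 1 is refused whole. A call with a gripper value outside its range is refused whole. The fingers move at their own pace and stop on an object; "force" is the grip in N (left out, the last holds). Time passes only in rows, so rows that repeat a pose let the fingers close. It gives the time, the measured TCP pose, the force, the opening and the grip force at its end, in the units of the state.
- sensors.get_obs(): the state, without advancing time (a new reading comes with each control period).
- imaging.camera(name): name is "side" or "top" or "wrist"; returns (picture, depth): 400x640x3 uint8, red, green, blue; 400x640 float32, m along the optical axis (not along the pixel's ray), 0 where there is no reading.
- imaging.get_calibration(name): a dict with "intrinsics" (3x3 intrinsics, pixels), "world_from_camera" (4x4, takes a point from camera to world coordinates). Camera axes: x right, y down, z forward; pixel columns grow to the right and rows downward; lengths in m; the calibration is good to about 2 mm. A picture is of the moment at which its call begins: read the wrist's pose just before it. get_calibration takes no time and is no camera call; for the wrist camera it gives the pose at the moment of the call.
- bot.job_done(): hands the job in; it is judged then, once.
The state is a dict: "time": time; "q": joint angles; "qd": joint speeds; "joint_efforts": joint torques, N m; "ee_pos": TCP position; "tcp_rot": TCP orientation; "wrist_force": force on the tool from outside, world axes, zero at the start; "torque": the same for the moment, N m; "opening": finger opening in m; "grasp_force": force on a finger pad.
Only numpy, scipy, OpenCV 4.12 (cv2) and the standard library are available. Lean on these libraries where they do the work, as an engineer would, in place of code of your own. Each camera call takes 0.05 s, during which the arm holds its last target. There are 200 camera calls.

## Working session

There is one attempt and no reset: what is moved stays moved. The work goes in short steps, Python scripts to look and compute and a tool call to move; the robot and the scene stay as the last step left them, time stands still between calls to the robot, and variables do not carry over. Pictures are saved under pics/ and viewed, at most 13 in all, crops included, and the job is handed in when it is done.

Besides the shell and the picture viewer there is one more tool, called after "Emit:" as name(argument=value, ...) on one line, values as JSON. apply_moves: Moves the arm, as the interface text tells. Its arguments: {"type":"object","properties":{"rows":{"type":"array"},"force":{"type":"number"}},"required":["rows"]}

```bash
mkdir -p pics; cat > h.py <<'E'
import numpy as np, cv2
from workcell import sensors, imaging, bot
def snap(n):
    K=imaging.get_calibration(n); p,d=imaging.camera(n)
    np.savez(f'{n}.npz',p=p,d=d,K=K['intrinsics'],T=K['world_from_camera']); return p,d
def save(p,f): cv2.imwrite('pics/'+f,cv2.cvtColor(p,cv2.COLOR_RGB2BGR))
def load(n): z=np.load(f'{n}.npz'); return z['p'],z['d'],z['K'],z['T']
def pt(n,u,v,r=1):
    p,d,K,T=load(n); w=d[v-r:v+r+1,u-r:u+r+1]; w=w[w>0]
    z=np.median(w); return (T@np.r_[np.linalg.inv(K)@[u,v,1]*z,1])[:3]
def ray(n,u,v):
    p,d,K,T=load(n); return T[:3,3],T[:3,:3]@np.linalg.inv(K)@[u,v,1]
def at_z(n,u,v,z):
    o,r=ray(n,u,v); return o+r*(z-o[2])/r[2]
def tri(*obs):
    A=np.zeros((3,3));b=np.zeros(3)
    for n,u,v in obs:
        o,r=ray(n,u,v); r=r/np.linalg.norm(r); P=np.eye(3)-np.outer(r,r); A+=P;b+=P@o
    return np.linalg.solve(A,b)
E
python3 - <<'E'
from h import *
for n in ('top','side'):
    p,d=snap(n); save(p,n+'0.png'); print(n,load(n)[3].round(3).tolist(),load(n)[2][0,0])
print(sensors.get_obs())
E
```

```text
top [[0.024, -0.992, 0.125, 0.275], [-1.0, -0.025, -0.01, 0.043], [0.013, -0.124, -0.992, 1.34], [0.0, 0.0, 0.0, 1.0]] 439.75854276720503
side [[0.999, -0.036, 0.03, 0.394], [-0.047, -0.747, 0.663, -0.596], [-0.001, -0.663, -0.748, 0.826], [0.0, 0.0, 0.0, 1.0]] 396.33273459955944
{'time': 0.1, 'q': array([-6.34843947e+01,  5.00825345e+00,  1.00370858e+01,  9.50991062e+01,
       -3.39086531e-04,  8.99993958e+01]), 'qd': array([ 0.04401674, -0.06648961,  0.08976622, -0.1051294 ,  0.05087788,
       -0.08925079]), 'joint_efforts': array([-1.62759578e-03, -5.21562231e+01,  4.65652978e+01,  1.59131724e-02,
       -1.18031262e-04,  2.28368646e-05]), 'ee_pos': array([ 0.24548614, -0.49203619,  0.30323389]), 'tcp_rot': array([-1.79929726e+02,  3.38345274e-04,  2.65162099e+01]), 'wrist_force': array([-0.29577346,  0.25663086,  0.61372931]), 'torque': array([ 0.00849743, -0.01671565, -0.03022658]), 'grasp_force': 0.0, 'opening': 0.08563350322353983}
```

View pics/top0.png

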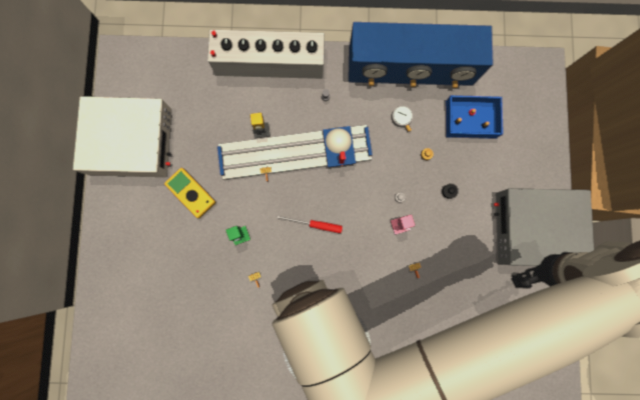

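View pics/side0.png

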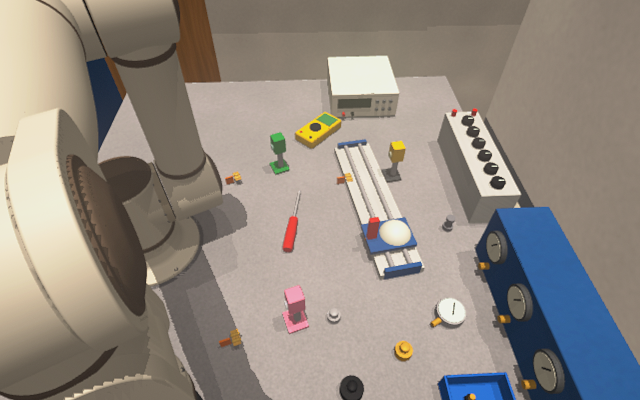

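Top view: the candidates for the brass weight are (428,154) brass/orange, (400,197) bright steel, (450,191) black and (325,97) a grey knob. By the description it is (428,154), which is (403,350) in the side view. The sled's dome is at (338,141), its red tab at (342,157), the yellow sensor at (258,122) and the orange pointer on the rail at (266,172). The pointers at (255,279) and (416,269) and the green and pink stands are look-alikes. Next are close crops.

```bash
python3 - <<'E'
from h import *
p=load('top')[0]; q=load('side')[0]
a=cv2.resize(p[80:215,210:460],None,fx=3.2,fy=3.2,interpolation=cv2.INTER_CUBIC)  #800x432
save(a,'top_c.png')
b=cv2.resize(q[125:375,320:470],None,fx=2.4,fy=2.4,interpolation=cv2.INTER_CUBIC); save(b,'side_c.png')
for n,u,v in [('top',428,154),('side',403,348),('top',338,141),('side',396,230),('top',342,156),('side',374,220),('top',258,119),('top',266,172),('side',345,178)]:
    print(n,u,v,pt(n,u,v).round(4))
E
```

```text
top 428 154 [ 0.5748 -0.2947  0.0358]
side 403 348 [ 0.5791 -0.3019  0.0366]
top 338 141 [ 0.5987 -0.0189  0.0709]
side 396 230 [ 0.6089 -0.0324  0.0681]
top 342 156 [ 0.5451 -0.0292  0.1106]
side 374 220 [ 0.5513 -0.0335  0.1112]
top 258 119 [0.6452 0.2135 0.117 ]
top 266 172 [0.5094 0.196  0.0187]
side 345 178 [0.5105 0.1937 0.0207]
```

View pics/top_c.png

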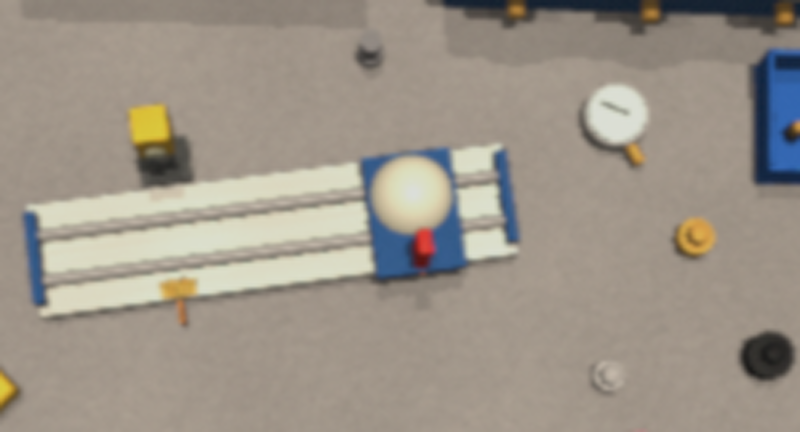

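View pics/side_c.png

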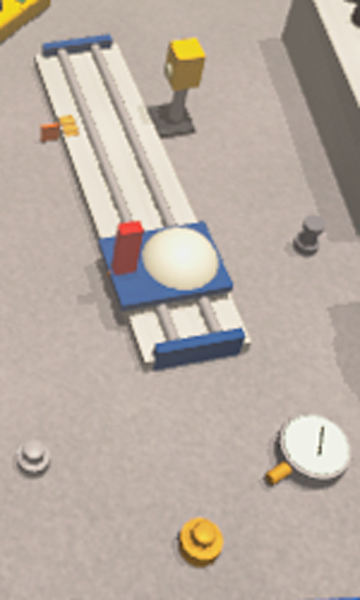

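The crops confirm it: the brass weight is at crop (696,237) in the top view and (202,540) in the side view. The steel weight, black weight and gauge are clearly different objects. Next I fit the dome, rail and weight.

```bash
cat >> h.py <<'E'
from scipy.optimize import least_squares
def cloud(n):
    p,d,K,T=load(n); v,u=np.mgrid[:400,:640]; m=d>0
    P=np.stack([u,v,np.ones_like(u)],-1)@np.linalg.inv(K).T*d[...,None]
    return (P@T[:3,:3].T+T[:3,3]), m, p.astype(int)
def dome(n,c,r=.036,zlo=.048,zhi=.08):
    W,m,p=cloud(n); m=m&(np.hypot(W[...,0]-c[0],W[...,1]-c[1])<r)&(W[...,2]>zlo)&(W[...,2]<zhi)&(p[...,2]>p[...,0]*.6)&(p[...,0]>120)
    Q=W[m]; s=least_squares(lambda x:np.linalg.norm(Q-x[:3],axis=1)-.042,[*c,.028],loss='soft_l1',f_scale=.002)
    return s.x, len(Q)
E
python3 - <<'E'
from h import *
for n in('top','side'):
    print(n,dome(n,(.603,-.025)))
    W,m,p=cloud(n)
    r=m&(p[...,0]>130)&(p[...,1]<70)&(p[...,2]<70)&(abs(W[...,0]-.548)<.04)&(abs(W[...,1]+.03)<.04)
    t=r&(W[...,2]>.108); print('tab',r.sum(),t.sum(),W[t].mean(0).round(4),W[r].max(0).round(3))
    b=m&(p[...,0]>130)&(p[...,2]<.6*p[...,0])&(abs(W[...,0]-.575)<.035)&(abs(W[...,1]+.297)<.035)
    Q=W[b&(W[...,2]>.012)];print('w',len(Q),Q.min(0).round(4),Q.max(0).round(4),((Q.min(0)+Q.max(0))/2).round(4)); t=W[b&(W[...,2]>.031)];print(t.mean(0).round(4),len(t))
print('tri w knob',tri(('top',427.5,153.5),('side',405,347)))
print('tri tab', tri(('top',342.5,154),('side',374.5,218.5)))
f=lambda x,y:(210+x/3.2,80+y/3.2)
A=at_z('top',*f(35,258),.038);B=at_z('top',*f(508,196),.038);print(A,B,np.degrees(np.arctan2(*(A-B)[:2])))
g=lambda x,y:(320+x/2.4,125+y/2.4)
A=at_z('side',*g(78,44),.038);B=at_z('side',*g(198,346),.038);print(A,B,np.degrees(np.arctan2(*(A-B)[:2])))
print('pointer',at_z('top',*f(180,290),.02),at_z('side',*g(62,129),.02))
print('sensor', at_z('top',*f(150,125),.118))
print('calib wrist',imaging.get_calibration('wrist'))
E
```

```text
top (array([ 0.60784449, -0.02166967,  0.02776459]), 400)
tab 27 20 [ 0.5451 -0.0297  0.1116] [ 0.555 -0.024  0.115]
w 104 [ 0.5629 -0.314   0.0139] [ 0.5972 -0.2795  0.0432] [ 0.58   -0.2968  0.0285]
[ 0.5796 -0.2968  0.0361] 30
side (array([ 0.61023658, -0.02218121,  0.02785113]), 530)
tab 23 9 [ 0.5536 -0.0296  0.1119] [ 0.562 -0.028  0.114]
w 235 [ 0.5657 -0.3159  0.0136] [ 0.6008 -0.2808  0.04  ] [ 0.5833 -0.2983  0.0268]
[ 0.583  -0.2988  0.0358] 79
tri w knob [ 0.58242494 -0.29613669  0.02522509]
tri tab [ 0.55165651 -0.03042779  0.11258078]
[0.53712014 0.3303792  0.038     ] [ 0.60889548 -0.11389926  0.038     ] -9.177119216035662
[0.54455846 0.32280047 0.038     ] [ 0.61223106 -0.12233175  0.038     ] -8.644374757711338
pointer [0.51346178 0.19529624 0.02      ] [0.51264423 0.19130023 0.02      ]
sensor [0.64460353 0.21659078 0.118     ]
calib wrist {'intrinsics': array([[317.09025694,   0.        , 323.94655508],
       [  0.        , 317.09025694, 204.52750218],
       [  0.        ,   0.        ,   1.        ]]), 'world_from_camera': array([[ 4.47605569e-01, -8.52944840e-01, -2.68578397e-01,
         3.14658629e-01],
       [-8.94231038e-01, -4.27048948e-01, -1.34089698e-01,
        -4.58203658e-01],
       [-3.25005693e-04,  3.00190434e-01, -9.53879236e-01,
         3.71865503e-01],
       [ 0.00000000e+00,  0.00000000e+00,  0.00000000e+00,
         1.00000000e+00]])}
```

Emit:
apply_moves(rows=[[[0.5,-0.5,0],[0,0,0.25],1],[[1,-1,0],[0,0,0.587],1],[[1,-1,0],[0,0,0.587],1],[[1,-1,0],[0,0,0.587],1]], force=40)

```text
time: 0.5
ee_pos: [0.2912, -0.3546, 0.3044]
tcp_rot: [-180.0, -0.0, 9.0]
wrist_force: [-0.2, -0.6, 0.0]
opening: 0.0854
grasp_force: 0.0
```

Emit:
apply_moves(rows=[[[0.5,0,0],[0,0,0],1],[[1,0,0],[0,0,0],1],[[1,0,0],[0,0,0],1]])

```text
time: 0.8
ee_pos: [0.3931, -0.3418, 0.3021]
tcp_rot: [-179.9, 0.0, 9.1]
wrist_force: [-0.5, 0.7, -0.4]
opening: 0.0853
grasp_force: 0.0
```

Emit:
apply_moves(rows=[[[0.4,0,0.4],[0,0,0],1],[[0.8,0,0.8],[0,0,0],1],[[1,0,1],[0,0,0],1],[[1,0,1],[0,0,0],1],[[1,0,1],[0,0,0],1]])

```text
time: 1.3
ee_pos: [0.4876, -0.3271, 0.2029]
tcp_rot: [-179.9, 0.1, 8.9]
wrist_force: [-0.4, -0.9, -0.5]
opening: 0.0851
grasp_force: 0.0
```

```bash
python3 - <<'E'
from h import *
p,d=snap('wrist'); save(p,'w1.png'); print(load('wrist')[3][:3,3])
E
```

```text
[ 0.56400478 -0.31560497  0.27132774]
```

View pics/w1.png

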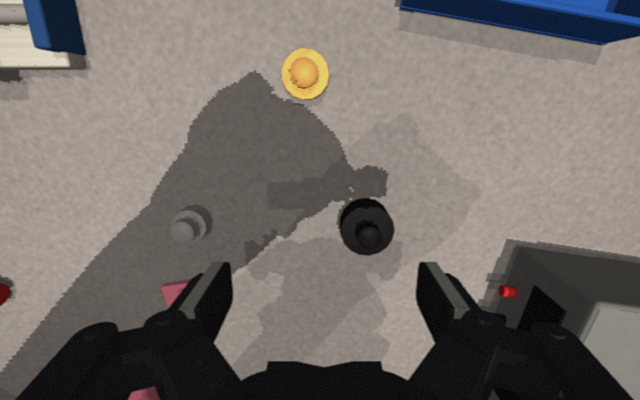

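The wrist view shows the brass weight at (305,73), black at (366,228), steel at (188,224). I use the brass one.

```bash
cat >> h.py <<'E'
def weight(n,c,lo=.012):
    W,m,p=cloud(n)
    b=m&(p[...,0]>110)&(p[...,2]<.65*p[...,0])&(np.hypot(W[...,0]-c[0],W[...,1]-c[1])<.04)
    t=b&(W[...,2]>lo+.016)
    k=W[t]; s=b&(W[...,2]>lo)&(W[...,2]<lo+.012)
    o=W[b&(W[...,2]>lo)]
    return k.mean(0).round(4),k[:,2].max().round(4),((o.min(0)+o.max(0))/2).round(4),np.argwhere(t).mean(0).round(1)
E
python3 - <<'E'
from h import *
print(weight('wrist',(.5815,-.2975)))
print(at_z('wrist',304,73,.036),at_z('wrist',305,73,.02),tri(('wrist',304,73),('top',427.5,153.5)))
for n in [(366,226),(188,222)]: print(pt('wrist',*n))
E
```

```text
(array([ 0.5826, -0.2977,  0.034 ]), np.float64(0.0369), array([ 0.5827, -0.2977,  0.0253]), array([ 71.9, 302.9]))
[ 0.58196979 -0.29866611  0.036     ] [ 0.58330649 -0.29824027  0.02      ] [ 0.58224232 -0.29780222  0.01553082]
[ 0.477693   -0.36309206  0.03536033]
[ 0.45436769 -0.21881774  0.02541585]
```

Emit:
apply_moves(rows=[[[0.5,-0.07,0.2],[0,0,0],0.8],[[0.985,-0.14,0.5],[0,0,0],0.8],[[0.985,-0.14,0.8],[0,0,0],0.8],[[0.985,-0.14,0.8],[0,0,0],0.8]])

```text
time: 1.75
ee_pos: [0.5821, -0.2973, 0.1202]
tcp_rot: [-179.8, 0.3, 9.0]
wrist_force: [-1.3, 0.8, -1.0]
opening: 0.0683
grasp_force: 0.0
```

```bash
python3 - <<'E'
from h import *
p,d=snap('wrist'); save(p,'w2.png'); print(weight('wrist',(.5815,-.2975))); o=sensors.get_obs(); print(o['ee_pos'],o['tcp_rot'])
E
```

```text
(array([ 0.5842, -0.2976,  0.0341]), np.float64(0.0364), array([ 0.5848, -0.2978,  0.0264]), array([250.9, 324.3]))
[ 0.58195282 -0.29805361  0.12318194] [-1.79911996e+02  1.47923582e-01  8.90666809e+00]
```

Emit:
apply_moves(rows=[[[0.015,0,0.15],[0,0,0],0.8],[[0.015,0,0.3],[0,0,0],0.8],[[0.015,0,0.42],[0,0,0],0.8],[[0.015,0,0.47],[0,0,0],0.8],[[0.015,0,0.47],[0,0,0],0.8],[[0.015,0,0.47],[0,0,0],0.5],[[0.015,0,0.47],[0,0,0],0.2],[[0.015,0,0.47],[0,0,0],0.2],[[0.015,0,0.47],[0,0,0],0.2],[[0.015,0,0.47],[0,0,0],0.2],[[0.015,0,0.47],[0,0,0],0.2]], force=40)

```text
time: 2.9
ee_pos: [0.585, -0.2979, 0.0778]
tcp_rot: [179.9, -0.1, 8.9]
wrist_force: [-0.5, -0.6, 5.6]
opening: 0.0333
grasp_force: 40.1
```

Emit:
apply_moves(rows=[[[0,0,-0.1],[0,0,0],0.2],[[0,0,-0.4],[0,0,0],0.2],[[0,0,-0.7],[0,0,0],0.2],[[0,0,-0.9],[0,0,0],0.2],[[0,0,-1],[0,0,0],0.2],[[0,0,-1],[0,0,0],0.2]])

```text
time: 3.5
ee_pos: [0.585, -0.2979, 0.1782]
tcp_rot: [179.9, -0.1, 8.9]
wrist_force: [-0.4, -0.5, -1.7]
opening: 0.033
grasp_force: 40.1
```

```bash
python3 - <<'E'
from h import *
o=sensors.get_obs(); print(o['ee_pos'],o['tcp_rot'],o['wrist_force'],o['opening'])
p,d=snap('wrist'); save(p,'w3.png')
print(weight('wrist',o['ee_pos'][:2],lo=.105))
q,_=snap('side')
K=load('side'); e=o['ee_pos']-[0,0,.06]; c=np.linalg.inv(K[3])@np.r_[e,1]; uv=(K[2]@c[:3]/c[2])[:2].astype(int); print(uv)
a=cv2.resize(q[uv[1]-50:uv[1]+50,uv[0]-60:uv[0]+60],None,fx=4,fy=4,interpolation=cv2.INTER_CUBIC)
b=cv2.resize(p[150:400,170:470],(480,400))
save(cv2.resize(np.vstack([a,b])[:, :],None,fx=.75,fy=.75),'grip.png')
E
```

```text
[ 0.58498936 -0.29789406  0.17824412] [ 1.79937537e+02 -9.03714788e-02  8.90854657e+00] [-0.37692192 -0.45811944 -1.69223389] 0.03304691983506603
(array([ 0.5926, -0.2924,  0.1448]), np.float64(0.1933), array([ 0.592 , -0.2928,  0.1551]), array([307.1, 302.8]))
[412 328]
```

View pics/grip.png

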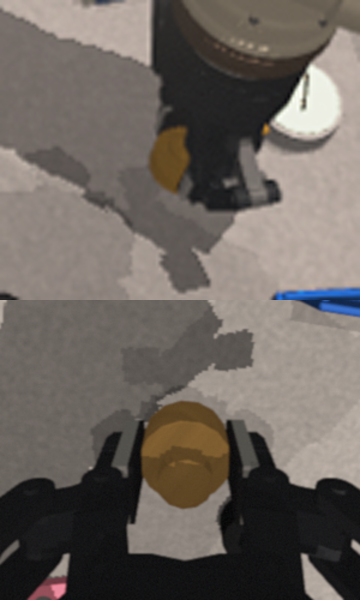

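```bash
python3 - <<'E'
from h import *
o=sensors.get_obs(); tcp=o['ee_pos']; yaw=np.radians(8.9); X=np.array([np.cos(yaw),np.sin(yaw),0]);Y=np.array([np.sin(yaw),-np.cos(yaw),0])
p=load('wrist')[0].astype(int)
m=(p[...,0]>70)&(p[...,2]<.5*p[...,0])&(p[...,1]>.4*p[...,0]); m[:150]=0
n,l,s,c=cv2.connectedComponentsWithStats(m.astype(np.uint8)); i=1+s[1:,4].argmax(); print(s[i],c[i])
m=l==i; r=np.argwhere(m)
rows=[(v,np.flatnonzero(m[v]).min(),np.flatnonzero(m[v]).max()) for v in range(s[i][1],s[i][1]+s[i][3],8)]; print(rows)
# model outlines: project circles for tilt 0 and fit x,y offset by convex hull mask IoU
K,T=load('wrist')[2:]; Ti=np.linalg.inv(T)
t=np.linspace(0,2*np.pi,48)
def sil(ax,ay,tx,ty,zb=-.0778):
    A=tcp+[0,0,zb]+ax*X+ay*Y; P=[]
    from scipy.spatial.transform import Rotation as R
    Rm=R.from_rotvec(tx*X+ty*Y).as_matrix()
    img=np.zeros((400,640),np.uint8)
    for parts in ([(.018,0),(.018,.02)],[(.010,.028),(.010,.036)]):
        P=np.vstack([np.c_[q*np.cos(t),q*np.sin(t),h+0*t] for q,h in parts])@Rm.T+A
        c=P@Ti[:3,:3].T+Ti[:3,3]; uv=c@K.T; uv=uv[:,:2]/uv[:,2:]
        cv2.fillConvexPoly(img,cv2.convexHull((uv*16).astype(np.int32)),1,shift=4)
    return img>0
from scipy.optimize import minimize
f=lambda x:-(m&sil(*x/np.array([1e3,1e3,100,100,1e3][:len(x)]))).sum()/(m|sil(*x/np.array([1e3,1e3,100,100,1e3][:len(x)]))).sum()
for x0 in ([0,0,0,0,-77.8],):
    S=np.vstack([x0]+[np.array(x0)+np.eye(5)[k]*4 for k in range(5)])
    r1=minimize(f,x0,method='Nelder-Mead',options=dict(initial_simplex=S)); print('free',r1.x.round(2),r1.fun)
g=lambda x:f(np.r_[x,0,0,-77.8]); r2=minimize(g,[0,0],method='Nelder-Mead',options=dict(initial_simplex=[[0,0],[4,0],[0,4]])); print('xy',r2.x.round(2),r2.fun)
g=lambda x:f(np.r_[x,-77.8]);
r3=minimize(g,[0]*4,method='Nelder-Mead',options=dict(initial_simplex=np.vstack([np.zeros(4),np.eye(4)*5]))); print('xy tilt',r3.x.round(2),r3.fun)
E
```

```text
[ 288  235   73   88 5054] [324.00435299 277.75108825]
[(235, np.int64(319), np.int64(328)), (243, np.int64(301), np.int64(347)), (251, np.int64(295), np.int64(353)), (259, np.int64(291), np.int64(357)), (267, np.int64(290), np.int64(358)), (275, np.int64(288), np.int64(360)), (283, np.int64(288), np.int64(360)), (291, np.int64(288), np.int64(359)), (299, np.int64(292), np.int64(357)), (307, np.int64(298), np.int64(349)), (315, np.int64(307), np.int64(341))]
free [ -6.46   0.97   2.73   0.29 -86.02] -0.9713840763091298
xy [-1.85  0.94] -0.8896321070234113
xy tilt [ -3.84   0.67   9.41 -12.26] -0.9278064992614475
```

```bash
python3 - <<'E'
from h import *
o=sensors.get_obs(); tcp=o['ee_pos']; yaw=np.radians(8.9); X=np.array([np.cos(yaw),np.sin(yaw),0]);Y=np.array([np.sin(yaw),-np.cos(yaw),0])
W,m,p=cloud('wrist')
print('cam rel', load('wrist')[3][:3,3]-tcp, load('wrist')[1][235:325:8,324].round(3))
for v in range(231,330,6):
    q=W[v,324]-tcp; print(v,p[v,324],'x %.1f y %.1f z %.1f'%(q@X*1e3,q@Y*1e3,q[2]*1e3))
E
```

```text
cam rel [0.07682667 0.01121896 0.07130759] [0.158 0.148 0.14  0.142 0.142 0.136 0.13  0.13  0.13  0.13  0.132 0.136]
231 [138 130 124] x -23.2 y 1.5 z -176.5
237 [92 68 34] x 16.4 y 1.2 z -71.5
243 [95 71 36] x 16.2 y 1.2 z -64.8
249 [90 65 34] x 16.3 y 1.2 z -58.1
255 [123  91  46] x 14.0 y 1.2 z -56.9
261 [121  89  47] x 11.4 y 1.2 z -56.1
267 [126  95  49] x 8.4 y 1.2 z -56.1
273 [105  78  41] x 5.0 y 1.2 z -56.8
279 [91 69 36] x 8.3 y 1.1 z -46.1
285 [132  97  51] x 7.6 y 1.1 z -42.5
291 [101  75  38] x 5.1 y 1.1 z -42.1
297 [96 71 37] x 3.5 y 1.1 z -40.1
303 [95 71 37] x 0.4 y 1.1 z -40.5
309 [94 68 35] x -2.2 y 1.1 z -40.1
315 [94 72 38] x -5.6 y 1.2 z -40.9
321 [93 69 34] x -9.1 y 1.2 z -41.5
327 [140 131 125] x -121.2 y 1.6 z -178.8
```

Emit:
apply_moves(rows=[[[0.1,-0.1,-0.1],[0,0,0],0.2],[[0.3,-0.3,-0.2],[0,0,0],0.2],[[0.5,-0.6,-0.2],[0,0,0],0.2],[[0.68,-0.9,-0.2],[0,0,0],0.2]])

```text
time: 4.0
ee_pos: [0.6386, -0.1967, 0.1966]
tcp_rot: [-180.0, 0.0, 8.9]
wrist_force: [0.9, -0.1, -2.9]
opening: 0.0329
grasp_force: 40.1
```

Emit:
apply_moves(rows=[[[0,-0.3,0],[0,0,0],0.2],[[0,-0.6,0],[0,0,0],0.2],[[0,-0.8,0],[0,0,0],0.2],[[0,-0.9,0],[0,0,0],0.2],[[0,-0.9,0],[0,0,0],0.2],[[0,-0.9,0],[0,0,0],0.2]])

```text
time: 4.6
ee_pos: [0.6241, -0.11, 0.1969]
tcp_rot: [180.0, -0.0, 8.9]
wrist_force: [-0.1, -0.2, -1.7]
opening: 0.0331
grasp_force: 40.2
```

```bash
python3 - <<'E'
from h import *
o=sensors.get_obs(); print(o['ee_pos'],o['tcp_rot'])
p,d=snap('wrist'); save(p,'w4.png')
print(dome('wrist',(.609,-.022)))
W,m,p=cloud('wrist')
r=m&(p[...,0]>80)&(p[...,1]<.5*p[...,0])&(p[...,2]<.5*p[...,0])&(abs(W[...,0]-.548)<.04)&(abs(W[...,1]+.03)<.04)
t=r&(W[...,2]>.106); print(r.sum(),t.sum(),W[t].mean(0),W[t].min(0),W[t].max(0))
E
```

```text
[ 0.62405081 -0.10995969  0.19688548] [ 1.79978134e+02 -3.15792341e-03  8.89152029e+00]
(array([ 0.60951492, -0.02172444,  0.0263185 ]), 6919)
484 59 [ 0.54385365 -0.03510197  0.11029163] [ 0.53974527 -0.03776131  0.10924287] [ 0.5487133  -0.03128801  0.11134283]
```

View pics/w4.png

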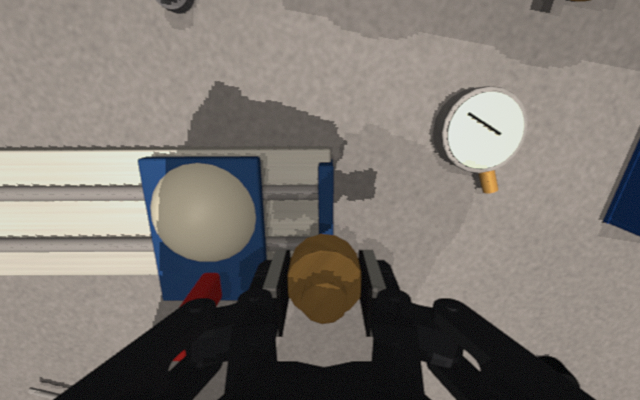

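The dome is at (203,212), the tab top at (208,285), and the held weight at (324,278) looks upright. Rail and gripper are parallel. Moving over the dome.

Emit:
apply_moves(rows=[[[0,-0.2,0],[0,0,0],0.2],[[0.01,-0.5,0],[0,0,0],0.2],[[0.01,-0.75,0],[0,0,0],0.2],[[0.01,-0.9,0],[0,0,0],0.2],[[0.01,-0.9,0],[0,0,0],0.2],[[0.01,-0.9,0.15],[0,0,0],0.2],[[0.01,-0.9,0.3],[0,0,0],0.2],[[0.01,-0.9,0.4],[0,0,0],0.2],[[0.01,-0.9,0.4],[0,0,0],0.2],[[0.01,-0.9,0.4],[0,0,0],0.2]])

```text
time: 5.65
ee_pos: [0.6108, -0.0207, 0.1564]
tcp_rot: [-180.0, 0.1, 8.9]
wrist_force: [-0.1, -0.5, -1.7]
opening: 0.0329
grasp_force: 40.3
```

```bash
python3 - <<'E'
from h import *
o=sensors.get_obs(); print(o['ee_pos'],o['tcp_rot'],o['wrist_force'])
E
```

```text
[ 0.61078194 -0.02070258  0.15636559] [-1.79991382e+02  5.54142761e-02  8.87747077e+00] [-0.10001086 -0.53969097 -1.70423659]
```

Descend slowly in steps, watching the force.

Emit:
apply_moves(rows=[[[0,0,0.03],[0,0,0],0.2],[[0,0,0.05],[0,0,0],0.2],[[0,0,0.07],[0,0,0],0.2],[[0,0,0.075],[0,0,0],0.2],[[0,0,0.075],[0,0,0],0.2],[[0,0,0.075],[0,0,0],0.2]])

```text
time: 6.25
ee_pos: [0.611, -0.0203, 0.1495]
tcp_rot: [180.0, -0.0, 8.9]
wrist_force: [0.8, -0.1, -2.4]
opening: 0.0333
grasp_force: 40.2
```

Emit:
apply_moves(rows=[[[0,0,0.005],[0,0,0],0.2],[[0,0,0.01],[0,0,0],0.2],[[0,0,0.01],[0,0,0],0.2],[[0,0,0.01],[0,0,0],0.2]])

```text
time: 6.65
ee_pos: [0.6109, -0.0203, 0.1484]
tcp_rot: [-180.0, 0.0, 8.9]
wrist_force: [0.4, -0.6, -1.7]
opening: 0.0334
grasp_force: 40.2
```

Emit:
apply_moves(rows=[[[0,0.005,0.005],[0,0,0],0.2],[[0,0.005,0.01],[0,0,0],0.2],[[0,0.005,0.01],[0,0,0],0.2],[[0,0.005,0.01],[0,0,0],0.2]])

```text
time: 7.05
ee_pos: [0.6111, -0.0209, 0.1477]
tcp_rot: [180.0, -0.0, 8.9]
wrist_force: [-1.2, -0.7, 1.4]
opening: 0.0329
grasp_force: 40.5
```

Emit:
apply_moves(rows=[[[0,0,0.005],[0,0,0],0.2],[[0,0,0.01],[0,0,0],0.2],[[0,0,0.01],[0,0,0],0.2],[[0,0,0.01],[0,0,0],0.2]])

```text
time: 7.45
ee_pos: [0.6112, -0.0208, 0.1476]
tcp_rot: [180.0, -0.1, 8.9]
wrist_force: [-3.1, 0.6, 7.9]
opening: 0.0332
grasp_force: 41.2
```

```bash
python3 - <<'E'
from h import *
o=sensors.get_obs(); print(o['ee_pos'],o['wrist_force'],o['torque'])
q,_=snap('side'); t,_=snap('top'); o=sensors.get_obs(); print(o['wrist_force'],o['torque'])
K=load('side'); c=np.linalg.inv(K[3])@np.r_[o['ee_pos']-[0,0,.07],1]; uv=(K[2]@c[:3]/c[2])[:2].astype(int); print(uv)
save(cv2.resize(q[uv[1]-50:uv[1]+50,uv[0]-60:uv[0]+60],None,fx=5,fy=5,interpolation=cv2.INTER_CUBIC),'side_d.png')
E
```

```text
[ 0.61119678 -0.02081084  0.14760247] [-3.10561367  0.55252382  7.87470583] [-0.00834435  0.67529368 -0.04890011]
[-3.37539507 -0.63943279  8.59824848] [ 0.04672713  0.67824938 -0.01182521]
[396 223]
```

View pics/side_d.png

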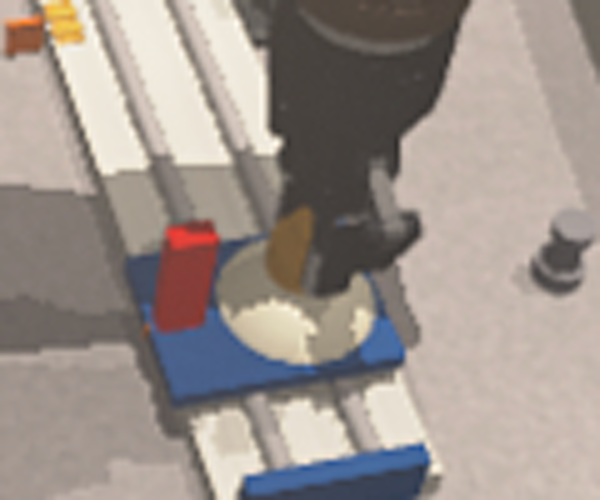

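The side crop shows the brass weight (290,250) at the dome's crown, between the fingers and clear of the tab. I relax the push before letting go.

Emit:
apply_moves(rows=[[[0,0,-0.007],[0,0,0],0.2],[[0,0,-0.013],[0,0,0],0.2],[[0,0,-0.013],[0,0,0],0.2],[[0,0,-0.013],[0,0,0],0.2]])

```text
time: 7.95
ee_pos: [0.6111, -0.0208, 0.1477]
tcp_rot: [180.0, -0.0, 8.9]
wrist_force: [-0.5, -1.0, 1.6]
opening: 0.0335
grasp_force: 40.6
```

```bash
python3 - <<'E'
from h import *
for i in range(3):
    o=sensors.get_obs(); print(o['ee_pos'],o['wrist_force'],o['torque'])
    snap('wrist')
yaw=np.radians(8.9); X=np.array([np.cos(yaw),np.sin(yaw),0]);Y=np.array([np.sin(yaw),-np.cos(yaw),0])
W,m,p=cloud('wrist'); tcp=o['ee_pos']
for v in range(237,330,6):
    q=W[v,324]-tcp; print(v,p[v,324],'x %.1f y %.1f z %.1f'%(q@X*1e3,q@Y*1e3,q[2]*1e3))
k=m&(p[...,2]>p[...,0]*.65)&(p[...,0]>90)&(np.hypot(W[...,0]-.61,W[...,1]+.02)<.036)&(W[...,2]>.045)&(W[...,2]<.069)
Q=W[k]; s=least_squares(lambda x:np.linalg.norm(Q-x,axis=1)-.042,[.61,-.02,.028],loss='soft_l1',f_scale=.001); print(len(Q),s.x)
E
```

```text
[ 0.61111197 -0.02083306  0.14772265] [-0.50433359 -1.02788665  1.57312359] [-0.04169836  0.09450761  0.02251565]
[ 0.61112113 -0.02081769  0.1477072 ] [-0.57072807 -1.1148543   1.93865971] [-0.04377141  0.12990943  0.0125873 ]
[ 0.61111137 -0.02081651  0.14770245] [ 0.19257755 -1.06488071  2.84534153] [-0.12037236  0.13528031 -0.02919431]
237 [83 61 29] x 15.3 y 0.7 z -75.1
243 [86 63 32] x 15.7 y 0.7 z -67.0
249 [76 55 26] x 15.7 y 0.7 z -60.5
255 [105  78  40] x 13.3 y 0.7 z -59.4
261 [110  83  41] x 10.6 y 0.7 z -59.0
267 [113  83  42] x 7.4 y 0.7 z -59.3
273 [88 66 35] x 4.9 y 0.7 z -58.4
279 [80 58 29] x 7.3 y 0.7 z -49.2
285 [124  92  48] x 6.8 y 0.7 z -45.2
291 [92 68 35] x 5.1 y 0.7 z -43.6
297 [88 65 36] x 2.4 y 0.7 z -43.4
303 [88 65 35] x -0.2 y 0.7 z -43.1
309 [85 61 30] x -3.2 y 0.7 z -43.3
315 [86 62 31] x -6.0 y 0.7 z -43.1
321 [84 61 32] x -9.3 y 0.7 z -43.5
327 [80 17 14] x -49.8 y 0.8 z -90.6
5921 [ 0.60951783 -0.02183015  0.02640698]
```

Weight centre and dome centre agree within 1 mm. Releasing gently and rising.

Emit:
apply_moves(rows=[[[0,0,-0.003],[0,0,0],0.2],[[0,0,-0.003],[0,0,0],0.2],[[0,0,-0.003],[0,0,0],0.41],[[0,0,-0.003],[0,0,0],0.43],[[0,0,-0.003],[0,0,0],0.46],[[0,0,-0.003],[0,0,0],0.5],[[0,0,-0.003],[0,0,0],0.6],[[0,0,-0.003],[0,0,0],0.7],[[0,0,-0.003],[0,0,0],0.7],[[0,0,-0.003],[0,0,0],0.7]], force=20)

```text
time: 9.1
ee_pos: [0.611, -0.0208, 0.148]
tcp_rot: [-180.0, 0.0, 8.9]
wrist_force: [0.0, 0.2, 0.1]
opening: 0.0595
grasp_force: 0.0
```

```bash
cat >> h.py <<'E'
def tilt(n,lo,c,r=.016):
    "plane fit to the weight's body-top ring and knob top"
    W,m,p=cloud(n); b=m&(p[...,2]<.65*p[...,0])&(p[...,1]>.5*p[...,0])&(np.hypot(W[...,0]-c[0],W[...,1]-c[1])<.03)
    out=[]
    for h in (.02,.036):
        Q=W[b&(abs(W[...,2]-lo-h)<.0035)]
        if len(Q)<20: continue
        A=np.c_[Q[:,:2]-Q[:,:2].mean(0),np.ones(len(Q))]; s=np.linalg.lstsq(A,Q[:,2],rcond=None)[0]; out.append((len(Q),s.round(4),((Q.min(0)+Q.max(0))/2).round(4)))
    return out
E
python3 - <<'E'
from h import *
o=sensors.get_obs(); print(o['ee_pos'],o['wrist_force'])
p,d=snap('wrist'); save(p,'w5.png'); print(tilt('wrist',.069,(.6095,-.0218)))
E
```

```text
[ 0.61103765 -0.02080614  0.14797787] [0.01093164 0.16553772 0.07510036]
[(2527, array([-0.0039, -0.0056,  0.0884]), array([ 0.6109, -0.0278,  0.0887])), (1500, array([-0.0305, -0.0102,  0.1039]), array([ 0.6086, -0.0317,  0.1043]))]
```

Emit:
apply_moves(rows=[[[0,0,-0.05],[0,0,0],0.7],[[0,0,-0.15],[0,0,0],0.7],[[0,0,-0.4],[0,0,0],0.7],[[0,0,-0.7],[0,0,0],0.7],[[-0.2,0,-0.8],[0,0,0],0.7],[[-0.45,0,-0.8],[0,0,0],0.7],[[-0.61,0.01,-0.8],[0,0,0],0.7],[[-0.61,0.01,-0.8],[0,0,0],0.7],[[-0.61,0.01,-0.8],[0,0,0],0.7]])

```text
time: 10.05
ee_pos: [0.5513, -0.0313, 0.229]
tcp_rot: [180.0, -0.1, 8.9]
wrist_force: [-0.2, -0.4, -0.3]
opening: 0.0596
grasp_force: 0.0
```

```bash
python3 - <<'E'
from h import *
o=sensors.get_obs(); print(o['ee_pos'],o['wrist_force']); tcp=o['ee_pos']
p,d=snap('wrist'); save(p,'w6.png'); print(tilt('wrist',.069,(.6095,-.0218)))
yaw=np.radians(8.9); X=np.array([np.cos(yaw),np.sin(yaw),0]);Y=np.array([np.sin(yaw),-np.cos(yaw),0])
W,m,p=cloud('wrist')
r=m&(p[...,0]>60)&(p[...,1]<.5*p[...,0])&(p[...,2]<.5*p[...,0])&(abs(W[...,0]-.55)<.03)&(abs(W[...,1]+.03)<.03)
t=r&(W[...,2]>.106); Q=W[t]-tcp; print(r.sum(),t.sum()); 
for a in (X,Y,np.array([0,0,1])): print((np.percentile(Q@a,[1,50,99])*1e3).round(1))
t,_=snap('top'); s,_=snap('side')
E
```

```text
[ 0.55134615 -0.03125784  0.22895849] [-0.16746232 -0.40768716 -0.25594745]
[(1485, array([ 0.0137, -0.0046,  0.0885]), array([ 0.6087, -0.0217,  0.0881])), (833, array([ 0.0035, -0.0097,  0.104 ]), array([ 0.6084, -0.0213,  0.1039]))]
1117 691
[-10.9   1.3  11.2]
[-15.1   0.1   6.6]
[-122.  -118.7    0.9]
```

View pics/w6.png

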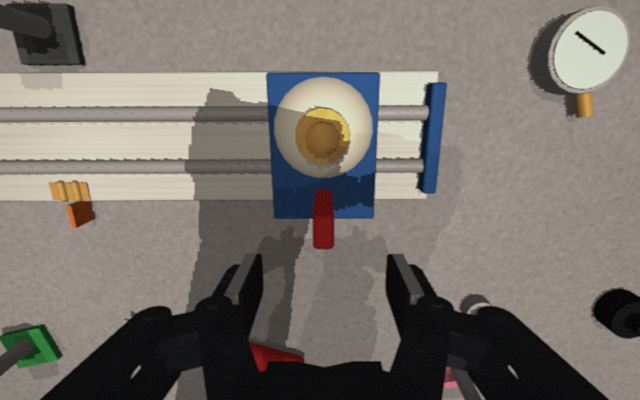

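The weight stands centred and upright on the dome at (322,135). The tab top is at (323,232), between the fingers. The pointer is at (80,213) and its notch block at (70,191). I lower onto the tab and close.

Emit:
apply_moves(rows=[[[0,0,0.15],[0,0,0],0.5],[[0,0,0.35],[0,0,0],0.5],[[0,0,0.55],[0,0,0],0.5],[[0,0,0.7],[0,0,0],0.5],[[0,0,0.78],[0,0,0],0.5],[[0,0,0.78],[0,0,0],0.5],[[0,0,0.78],[0,0,0],0.35],[[0,0,0.78],[0,0,0],0.3],[[0,0,0.78],[0,0,0],0.26],[[0,0,0.78],[0,0,0],0.23],[[0,0,0.78],[0,0,0],0.2]])

```text
time: 11.3
ee_pos: [0.551, -0.0313, 0.1503]
tcp_rot: [180.0, -0.0, 8.9]
wrist_force: [0.6, 0.6, -0.4]
opening: 0.0167
grasp_force: 0.0
```

```bash
python3 - <<'E'
from h import *
o=sensors.get_obs(); print(o['ee_pos'],o['wrist_force'],o['opening']); tcp=o['ee_pos']
p,d=snap('wrist'); save(p,'w7.png'); print(tilt('wrist',.069,(.6095,-.0218)))
yaw=np.radians(8.9); X=np.array([np.cos(yaw),np.sin(yaw),0]);Y=np.array([np.sin(yaw),-np.cos(yaw),0])
W,m,p=cloud('wrist')
r=m&(p[...,0]>60)&(p[...,1]<.5*p[...,0])&(p[...,2]<.5*p[...,0])&(abs(W[...,0]-.55)<.03)&(abs(W[...,1]+.03)<.03)
Q=W[r]-tcp; print(r.sum()); 
for a in (X,Y,np.array([0,0,1])): print((np.percentile(Q@a,[1,10,50,90,99])*1e3).round(1))
# station: pointer pixels in wrist6-type view / top / side
for n in ('top','side'):
    W,m,p=cloud(n)
    k=m&(p[...,0]>150)&(p[...,1]>.3*p[...,0])&(p[...,1]<.8*p[...,0])&(p[...,2]<.45*p[...,0])&(abs(W[...,1]-.195)<.04)&(abs(W[...,0]-.51)<.04)
    Q=W[k]; print(n,k.sum(),Q.mean(0).round(4),Q.min(0).round(4),Q.max(0).round(4))
E
```

```text
[ 0.55104275 -0.03125666  0.15029884] [ 0.60701789  0.64887476 -0.44888854] 0.016747766747390105
[(3464, array([ 0.0155, -0.0045,  0.0885]), array([ 0.6085, -0.0216,  0.0882])), (2208, array([ 0.007 , -0.0061,  0.104 ]), array([ 0.6084, -0.0213,  0.1039]))]
3176
[-10.6  -5.6  10.1  11.5  11.9]
[-6.5 -5.1  0.2  5.3  6.6]
[-103.1  -85.6  -42.2  -39.5  -38.8]
top 23 [0.5143 0.1993 0.0232] [0.4988 0.1892 0.0173] [0.5216 0.2083 0.029 ]
side 30 [0.5111 0.1948 0.0226] [0.4898 0.1829 0.0087] [0.5272 0.2139 0.0282]
```

Emit:
apply_moves(rows=[[[0,0,0],[0,0,0],0.17],[[0,0,0],[0,0,0],0.15],[[0,0,0],[0,0,0],0.1],[[0,0,0],[0,0,0],0.1],[[0,0,0],[0,0,0],0.1],[[0,0,0],[0,0,0],0.1]], force=40)

```text
time: 11.95
ee_pos: [0.551, -0.0312, 0.1502]
tcp_rot: [-180.0, -0.0, 8.9]
wrist_force: [-1.3, -0.2, 4.0]
opening: 0.0137
grasp_force: 39.4
```

```bash
python3 - <<'E'
from h import *
o=sensors.get_obs(); print(o['ee_pos'],o['wrist_force'],o['torque'],o['opening'],o['grasp_force'])
snap('wrist'); print(tilt('wrist',.069,(.6095,-.0218)))
p=load('side')[0]; q=cv2.resize(p[150:210,320:400],None,fx=6,fy=6,interpolation=cv2.INTER_CUBIC)
w=cv2.imread('pics/w6.png')[:,:,::-1][160:240,30:130]; w=cv2.resize(w,None,fx=3.6,fy=3.6,interpolation=cv2.INTER_CUBIC); q=q[:,:360]; save(np.vstack([q,w[:240,:360]]),'ptr.png'); print(q.shape,w.shape)
E
```

```text
[ 0.55095189 -0.03118313  0.1501621 ] [-1.29290512 -0.16037954  4.00616099] [0.19798569 0.25144392 0.15623966] 0.013682709098733864 39.43525671958923
[(3460, array([ 0.0219, -0.0116,  0.0885]), array([ 0.6086, -0.0217,  0.0885])), (2207, array([ 0.0113, -0.0133,  0.104 ]), array([ 0.6081, -0.0216,  0.104 ]))]
(360, 360, 3) (288, 360, 3)
```

View pics/ptr.png

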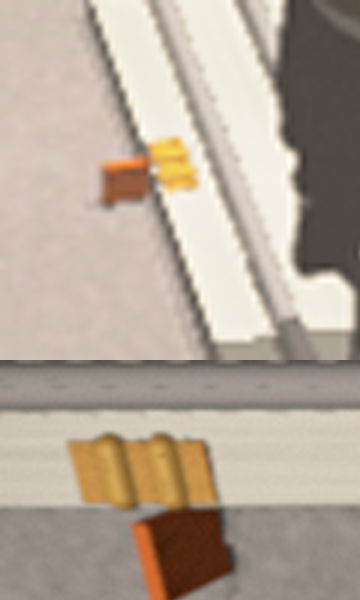

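The pointer is at the notch between two brass ridges. The ridge midpoint is about side px (348.8,177.3) and earlier wrist px (69.2,190.6).

```bash
python3 - <<'E'
from h import *
o=sensors.get_obs(); tcp=o['ee_pos']; yaw=np.radians(8.9); X=np.array([np.cos(yaw),np.sin(yaw),0]);Y=np.array([-np.sin(yaw),np.cos(yaw),0])
p,d,K,T=load('wrist'); T=T.copy(); T[:3,3]+=np.array([.55135,-.03126,.22896])-tcp
np.savez('w6c.npz',p=p,d=d,K=K,T=T)
for n,u,v in (('side',348.8,177.3),('w6c',69.2,190.6),('top',266.25,170)):
    for z in (.02,.025):
        P=at_z(n,u,v,z); print(n,z,P.round(4),'travel %.1f across %.1f'%((P-tcp)@Y*1e3,(P-tcp)@X*1e3))
print(tri(('side',348.8,177.3),('w6c',69.2,190.6)))
# rail yaw check from rail's bright edge in wrist view
E
```

```text
side 0.02 [0.5217 0.1967 0.02  ] travel 229.7 across 6.3
side 0.025 [0.5209 0.1918 0.025 ] travel 224.9 across 4.8
w6c 0.02 [0.5186 0.1961 0.02  ] travel 229.6 across 3.2
w6c 0.025 [0.5206 0.1922 0.025 ] travel 225.4 across 4.6
top 0.02 [0.5154 0.1954 0.02  ] travel 229.3 across -0.1
top 0.025 [0.5145 0.1948 0.025 ] travel 228.9 across -1.1
[0.52079361 0.19176067 0.02527274]
```

Emit:
apply_moves(rows=[[[0,-0.005,0],[0,0,0],0.1],[[0,-0.015,0],[0,0,0],0.1],[[0,-0.03,0],[0,0,0],0.1],[[0,-0.05,0],[0,0,0],0.1],[[0,-0.075,0],[0,0,0],0.1],[[0,-0.105,0],[0,0,0],0.1],[[0,-0.14,0],[0,0,0],0.1],[[0,-0.18,0],[0,0,0],0.1],[[0,-0.22,0],[0,0,0],0.1],[[0,-0.26,0],[0,0,0],0.1],[[0,-0.3,0],[0,0,0],0.1],[[0,-0.34,0],[0,0,0],0.1],[[0,-0.38,0],[0,0,0],0.1],[[0,-0.415,0],[0,0,0],0.1],[[0,-0.445,0],[0,0,0],0.1],[[0,-0.47,0],[0,0,0],0.1],[[0,-0.49,0],[0,0,0],0.1],[[0,-0.505,0],[0,0,0],0.1],[[0,-0.515,0],[0,0,0],0.1],[[0,-0.52,0],[0,0,0],0.1]])

```text
time: 14.0
ee_pos: [0.5427, 0.0202, 0.1502]
tcp_rot: [180.0, 0.0, 8.9]
wrist_force: [-2.4, -2.0, 6.3]
opening: 0.0136
grasp_force: 39.8
```

```bash
cat >> h.py <<'E'
YAW=np.radians(8.9); RX=np.array([np.cos(YAW),np.sin(YAW),0]);RY=np.array([-np.sin(YAW),np.cos(YAW),0])
def stat():
    o=sensors.get_obs(); t=o['ee_pos']; f=o['wrist_force']
    print('tcp',t.round(4),'travel %.1f across %.1f'%((t-[.55095,-.03118,0])@RY*1e3,(t-[.55095,-.03118,0])@RX*1e3),'F across %.1f along %.1f z %.1f'%(f@RX,f@RY,f[2]),'M',o['torque'].round(2),o['opening'].round(4),o['grasp_force'])
    snap('wrist'); c=t+[0.0576,.0095,0]
    for k in tilt('wrist',.069,c): print(k, 'rel', ((k[2]-t)@RX*1e3).round(1), ((k[2]-t)@RY*1e3).round(1))
E
python3 -c "from h import *; stat()"
```

```text
Traceback (most recent call last):
  File "h.py", line 48, in stat
    print('tcp',t.round(4),'travel %.1f across %.1f'%((t-[.55095,-.03118,0])@RY*1e3,(t-[.55095,-.03118,0])@RX*1e3),'F across %.1f along %.1f z %.1f'%(f@RX,f@RY,f[2]),'M',o['torque'].round(2),o['opening'].round(4),o['grasp_force'])
                                                                                                                                                                                               ^^^^^^^^^^^^^^^^^^
AttributeError: 'float' object has no attribute 'round'
```

```bash
sed -i "s/o\['opening'\].round(4)/round(o['opening'],4)/" h.py; python3 -c "from h import *; stat()"
```

```text
tcp [0.5427 0.0202 0.1502] travel 52.0 across -0.2 F across -2.7 along -1.6 z 6.3 M [-0.27  0.43  0.12] 0.0136 39.83265995979309
(3468, array([ 0.0206, -0.0107,  0.0885]), array([0.6002, 0.0294, 0.0882])) rel 58.2 0.2
(2210, array([ 0.0064, -0.0138,  0.104 ]), array([0.5999, 0.0298, 0.1039])) rel 58.0 0.7
```

Emit:
apply_moves(rows=[[[0,-0.005,0],[0,0,0],0.1],[[0,-0.02,0],[0,0,0],0.1],[[0,-0.045,0],[0,0,0],0.1],[[0,-0.08,0],[0,0,0],0.1],[[0,-0.12,0],[0,0,0],0.1],[[0,-0.165,0],[0,0,0],0.1],[[0,-0.21,0],[0,0,0],0.1],[[-0.005,-0.26,0],[0,0,0],0.1],[[-0.005,-0.31,0],[0,0,0],0.1],[[-0.005,-0.36,0],[0,0,0],0.1],[[-0.005,-0.41,0],[0,0,0],0.1],[[-0.005,-0.46,0],[0,0,0],0.1],[[-0.005,-0.51,0],[0,0,0],0.1],[[-0.005,-0.555,0],[0,0,0],0.1],[[-0.005,-0.595,0],[0,0,0],0.1],[[-0.005,-0.63,0],[0,0,0],0.1],[[-0.005,-0.66,0],[0,0,0],0.1],[[-0.005,-0.68,0],[0,0,0],0.1],[[-0.005,-0.695,0],[0,0,0],0.1],[[-0.005,-0.7,0],[0,0,0],0.1]])

```text
time: 16.05
ee_pos: [0.5321, 0.0861, 0.1502]
tcp_rot: [-179.9, -0.0, 9.2]
wrist_force: [-0.4, -1.1, 6.4]
opening: 0.0137
grasp_force: 39.7
```

Emit:
apply_moves(rows=[[[0,-0.005,0],[0,0,0],0.1],[[0,-0.02,0],[0,0,0],0.1],[[0,-0.045,0],[0,0,0],0.1],[[0,-0.08,0],[0,0,0],0.1],[[0,-0.12,0],[0,0,0],0.1],[[0,-0.165,0],[0,0,0],0.1],[[0,-0.21,0],[0,0,0],0.1],[[0,-0.26,0],[0,0,0],0.1],[[0,-0.31,0],[0,0,0],0.1],[[0,-0.36,0],[0,0,0],0.1],[[0,-0.41,0],[0,0,0],0.1],[[0,-0.46,0],[0,0,0],0.1],[[0,-0.51,0],[0,0,0],0.1],[[0,-0.555,0],[0,0,0],0.1],[[0,-0.595,0],[0,0,0],0.1],[[0,-0.63,0],[0,0,0],0.1],[[0,-0.66,0],[0,0,0],0.1],[[0,-0.68,0],[0,0,0],0.1],[[0,-0.695,0],[0,0,0],0.1],[[0,-0.7,0],[0,0,0],0.1]])

```text
time: 18.05
ee_pos: [0.5275, 0.1195, 0.1501]
tcp_rot: [-178.5, 0.2, 12.2]
wrist_force: [-9.3, -2.3, 8.3]
opening: 0.0134
grasp_force: 69.8
```

```bash
python3 - <<'E'
from h import *
stat()
p,d,K,T=load('wrist'); save(p,'w8.png')
E
```

```text
tcp [0.5275 0.1195 0.1501] travel 152.5 across 0.1 F across -9.6 along -0.9 z 8.3 M [-1.69  1.15 -0.85] 0.0134 69.78689938900061
(3459, array([ 0.0237, -0.0145,  0.0885]), array([0.5839, 0.1301, 0.0883])) rel 57.4 1.8
(2210, array([ 0.0092, -0.0096,  0.104 ]), array([0.5837, 0.1305, 0.104 ])) rel 57.3 2.2
```

View pics/w8.png

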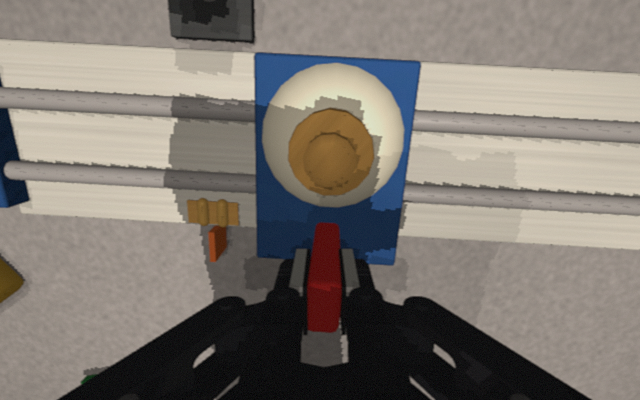

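```bash
python3 - <<'E'
from h import *
o=sensors.get_obs(); print(o['q'].round(2),o['qd'].round(2),o['joint_efforts'].round(1),o['tcp_rot'])
E
```

```text
[ 12.17   3.68  -8.31  78.19   1.52 180.  ] [-0.04  0.01  0.04 -0.06 -0.09  0.03] [  1.  -46.2  46.   -3.3   1.4   0.4] [-178.48148077    0.18894772   12.1706973 ]
```

Joint 6 hit its 180° limit, so the arm stopped at 152 mm of travel with the sled intact and the weight still upright. The grasp is symmetric, so I release, turn the wrist by half a turn and grip again.

Emit:
apply_moves(rows=[[[0,0,0],[0,0,0],0.1],[[0,0,0],[0,0,0],0.1],[[0,0,0],[0,0,0],0.1],[[0,0,0],[0,0,0],0.17],[[0,0,0],[0,0,0],0.19],[[0,0,0],[0,0,0],0.22],[[0,0,0],[0,0,0],0.27],[[0,0,0],[0,0,0],0.33],[[0,0,0],[0,0,0],0.4],[[0,0,0],[0,0,0],0.4]], force=20)

```text
time: 19.1
ee_pos: [0.5285, 0.12, 0.1501]
tcp_rot: [-178.4, 0.0, 12.2]
wrist_force: [-0.6, 0.4, 0.5]
opening: 0.0342
grasp_force: 0.0
```

```bash
python3 - <<'E'
from h import *
stat(); o=sensors.get_obs(); print(o['q'].round(2),o['tcp_rot'])
E
```

```text
tcp [0.5285 0.12   0.1501] travel 152.8 across 1.3 F across -0.5 along 0.5 z 0.5 M [-0.08 -0.02  0.02] 0.0342 0.0
(3421, array([ 0.0223, -0.0114,  0.0885]), array([0.5839, 0.1304, 0.0886])) rel 56.3 1.7
(2183, array([ 0.0075, -0.0133,  0.1039]), array([0.5835, 0.1306, 0.1041])) rel 55.9 2.0
[ 12.16   3.71  -8.28  78.05   1.6  180.  ] [-1.78397809e+02  3.92209381e-02  1.21546115e+01]
```

Emit:
apply_moves(rows=[[[0,0,-0.1],[0,0,0],0.4],[[0,0,-0.3],[0,0,0],0.4],[[0,0,-0.55],[0,0,0],0.4],[[0,0,-0.8],[0,0,0],0.4],[[0,0,-0.8],[0,0,0],0.4]])

```text
time: 19.65
ee_pos: [0.5301, 0.1179, 0.2346]
tcp_rot: [-178.4, -0.3, 12.1]
wrist_force: [0.1, -0.0, -0.4]
opening: 0.0341
grasp_force: 0.0
```

Emit:
apply_moves(rows=[[[0,0,0],[0,0,-0.25],0.4],[[0,0,0],[0,0,-0.5],0.4],[[0,0,0],[0,0,-0.75],0.4],[[0,0,0],[0,0,-1],0.4]])

```text
time: 20.05
ee_pos: [0.529, 0.1177, 0.2301]
tcp_rot: [-178.6, -0.8, 42.4]
wrist_force: [0.1, -0.3, -0.7]
opening: 0.0339
grasp_force: 0.0
```

Emit:
apply_moves(rows=[[[0,0,0],[0,0,-0.25],0.4],[[0,0,0],[0,0,-0.5],0.4],[[0,0,0],[0,0,-0.75],0.4],[[0,0,0],[0,0,-1],0.4],[[0,0,0],[0,0,-1],0.4]])

```text
time: 20.55
ee_pos: [0.529, 0.1177, 0.2301]
tcp_rot: [-179.2, -1.4, 72.2]
wrist_force: [-0.2, -0.1, 0.1]
opening: 0.0342
grasp_force: 0.0
```

Emit:
apply_moves(rows=[[[0,0,0],[0,0,-0.25],0.4],[[0,0,0],[0,0,-0.5],0.4],[[0,0,0],[0,0,-0.75],0.4],[[0,0,0],[0,0,-1],0.4]])

```text
time: 20.95
ee_pos: [0.529, 0.1177, 0.2301]
tcp_rot: [-180.0, -1.6, 102.2]
wrist_force: [-0.8, -0.7, -0.6]
opening: 0.0339
grasp_force: 0.0
```

Emit:
apply_moves(rows=[[[0,0,0],[0,0,-0.25],0.4],[[0,0,0],[0,0,-0.5],0.4],[[0,0,0],[0,0,-0.75],0.4],[[0,0,0],[0,0,-1],0.4]])

```text
time: 21.35
ee_pos: [0.529, 0.1177, 0.2301]
tcp_rot: [179.2, -1.4, 132.2]
wrist_force: [0.5, -0.3, 0.2]
opening: 0.0341
grasp_force: 0.0
```

Emit:
apply_moves(rows=[[[0,0,0],[0,0,-0.25],0.4],[[0,0,0],[0,0,-0.5],0.4],[[0,0,0],[0,0,-0.75],0.4],[[0,0,0],[0,0,-1],0.4]])

```text
time: 21.75
ee_pos: [0.529, 0.1177, 0.2301]
tcp_rot: [178.6, -0.8, 162.2]
wrist_force: [-0.0, -0.0, 0.1]
opening: 0.0339
grasp_force: 0.0
```

Emit:
apply_moves(rows=[[[0,0,0],[0,0,-0.25],0.4],[[0,0,0],[0,0,-0.5],0.4],[[0,0,0],[0,0,-0.75],0.4],[[0,0,0],[0,0,-0.89],0.4],[[0,0,0],[0,0,-0.89],0.4],[[0,0,0],[0,0,-0.89],0.4]])

```text
time: 22.35
ee_pos: [0.529, 0.1177, 0.2301]
tcp_rot: [178.4, -0.1, -171.4]
wrist_force: [0.4, -0.0, 0.5]
opening: 0.0342
grasp_force: 0.0
```

```bash
python3 - <<'E'
from h import *
from scipy.spatial.transform import Rotation as R
o=sensors.get_obs(); print(o['ee_pos'].round(4),o['q'].round(1),o['tcp_rot'])
A=R.from_euler('xyz',o['tcp_rot'],degrees=True); B=R.from_euler('xyz',[180,0,-171.1],degrees=True)
print('turn (30deg units)',(np.degrees((A.inv()*B).as_rotvec())/30).round(3))
p,d=snap('wrist'); save(p,'w9.png'); t,_=snap('top'); s,_=snap('side')
for n in('top','side','wrist'):
    W,m,p=cloud(n)
    r=m&(p[...,0]>90)&(p[...,1]<.5*p[...,0])&(p[...,2]<.5*p[...,0])&(abs(W[...,0]-.527)<.03)&(abs(W[...,1]-.12)<.03)&(W[...,2]>.104)&(W[...,2]<.12)
    Q=W[r]; print(n,len(Q), Q.mean(0).round(4) if len(Q) else '')
    c=[.6095-.153*.1547,-.0218+.153*.988]; print(tilt(n,.07,c))
    try: print(dome(n,c))
    except Exception as e: print(e)
E
```

```text
[0.529  0.1177 0.2301] [11.9  3.  -0.2 86.9  1.6  3.3] [ 1.78405465e+02 -1.40909807e-01 -1.71401614e+02]
turn (30deg units) [ 0.053 -0.005 -0.01 ]
top 0 
[]
(array([0.5858309, 0.129364 , 0.028    ]), 0)
side 29 [0.5276 0.1184 0.1117]
[(76, array([0.012 , 0.0028, 0.0897]), array([0.5848, 0.128 , 0.0893])), (33, array([0.0085, 0.0449, 0.1053]), array([0.5843, 0.1279, 0.1056]))]
(array([0.58574243, 0.12990933, 0.02804483]), 318)
wrist 643 [0.525  0.1203 0.1103]
[(900, array([ 0.0271, -0.011 ,  0.0884]), array([0.5827, 0.1302, 0.0884])), (479, array([ 0.0376, -0.0036,  0.1041]), array([0.583 , 0.1303, 0.1041]))]
(array([0.58538603, 0.12956658, 0.02651064]), 1665)
```

Emit:
apply_moves(rows=[[[0.024,0.03,0],[0.053,-0.005,-0.01],0.45],[[0.024,0.03,0],[0.053,-0.005,-0.01],0.45],[[0.024,0.03,0],[0.053,-0.005,-0.01],0.45]])

```text
time: 22.8
ee_pos: [0.526, 0.1207, 0.2302]
tcp_rot: [180.0, 0.0, -170.8]
wrist_force: [-1.3, 0.2, 0.8]
opening: 0.0385
grasp_force: 0.0
```

Emit:
apply_moves(rows=[[[0,0,0.15],[0,0,0],0.45],[[0,0,0.35],[0,0,0],0.45],[[0,0,0.55],[0,0,0],0.45],[[0,0,0.7],[0,0,0],0.45],[[0,0,0.77],[0,0,0],0.4],[[0,0,0.8],[0,0,0],0.35],[[0,0,0.8],[0,0,0],0.3]])

```text
time: 23.5
ee_pos: [0.5263, 0.1204, 0.1502]
tcp_rot: [180.0, 0.0, -170.8]
wrist_force: [-0.8, -0.1, 0.2]
opening: 0.0257
grasp_force: 0.0
```

```bash
python3 - <<'E'
from h import *
o=sensors.get_obs(); t=o['ee_pos']; print(t.round(4),o['q'].round(1),o['tcp_rot'],o['wrist_force'].round(1),o['opening'])
p,d=snap('wrist'); save(p,'w10.png')
W,m,p=cloud('wrist')
r=m&(p[...,0]>60)&(p[...,1]<.5*p[...,0])&(p[...,2]<.5*p[...,0])&(abs(W[...,0]-.527)<.03)&(abs(W[...,1]-.12)<.03)&(W[...,2]>.06)&(W[...,2]<.12)
Q=W[r]-t; print(len(Q),[(np.percentile(Q@a,[1,50,99])*1e3).round(1) for a in (RX,RY)])
E
```

```text
[0.5263 0.1204 0.1502] [12.9  3.4 -8.6 78.   0.   3.7] [ 1.79991689e+02  2.60897436e-02 -1.70842374e+02] [-0.8 -0.1  0.2] 0.025668635759619116
2944 [array([-12.8, -10.4,  10.1]), array([-6.3,  0. ,  6.6])]
```

Emit:
apply_moves(rows=[[[0,0,0],[0,0,0],0.25],[[0,0,0],[0,0,0],0.21],[[0,0,0],[0,0,0],0.18],[[0,0,0],[0,0,0],0.16],[[0,0,0],[0,0,0],0.1],[[0,0,0],[0,0,0],0.1],[[0,0,0],[0,0,0],0.1],[[0,0,0],[0,0,0],0.1]], force=40)

```text
time: 24.35
ee_pos: [0.5264, 0.1204, 0.1507]
tcp_rot: [180.0, 0.1, -170.8]
wrist_force: [-1.1, 0.3, 5.3]
opening: 0.0136
grasp_force: 39.4
```

Emit:
apply_moves(rows=[[[0,0.005,0],[0,0,0],0.1],[[0,0.015,0],[0,0,0],0.1],[[0,0.03,0],[0,0,0],0.1],[[0,0.05,0],[0,0,0],0.1],[[0,0.075,0],[0,0,0],0.1],[[0,0.105,0],[0,0,0],0.1],[[0,0.14,0],[0,0,0],0.1],[[0,0.18,0],[0,0,0],0.1],[[0,0.22,0],[0,0,0],0.1],[[0,0.26,0],[0,0,0],0.1],[[0,0.3,0],[0,0,0],0.1],[[0,0.335,0],[0,0,0],0.1],[[0,0.365,0],[0,0,0],0.1],[[0,0.39,0],[0,0,0],0.1],[[0,0.41,0],[0,0,0],0.1],[[0,0.425,0],[0,0,0],0.1],[[0,0.435,0],[0,0,0],0.1],[[0,0.44,0],[0,0,0],0.1],[[0,0.44,0],[0,0,0],0.1]])

```text
time: 26.25
ee_pos: [0.5194, 0.1638, 0.1507]
tcp_rot: [180.0, 0.1, -170.8]
wrist_force: [-1.1, -0.4, 5.6]
opening: 0.0133
grasp_force: 39.6
```

```bash
python3 - <<'E'
from h import *
o=sensors.get_obs(); t=o['ee_pos'];f=o['wrist_force']; print(t.round(4),'travel',((t-[.5510,-.0312,0])@RY*1e3).round(1),'F',f@RX,f@RY,f[2],o['q'].round(1),o['tcp_rot'].round(2),o['opening'],o['grasp_force'])
snap('wrist'); print(tilt('wrist',.07,t+[.0593,.0093,0]),dome('wrist',(t+[.0593,.0093,0])[:2])); 
E
```

```text
[0.5194 0.1638 0.1507] travel 197.6 F -1.1635469177283952 -0.18071138865524342 5.582282710305309 [17.5  4.  -7.9 78.  -0.   8.3] [ 1.8000e+02  7.0000e-02 -1.7084e+02] 0.013287128780018063 39.615352749824524
[(770, array([0.0477, 0.0004, 0.0882]), array([0.565 , 0.171 , 0.0881]))] (array([0.57871778, 0.1731243 , 0.028     ]), 0)
```

Emit:
apply_moves(rows=[[[0,0.005,0],[0,0,0],0.1],[[0,0.015,0],[0,0,0],0.1],[[0,0.03,0],[0,0,0],0.1],[[0,0.045,0],[0,0,0],0.1],[[0,0.06,0],[0,0,0],0.1],[[0,0.075,0],[0,0,0],0.1],[[0,0.09,0],[0,0,0],0.1],[[0,0.105,0],[0,0,0],0.1],[[0,0.12,0],[0,0,0],0.1],[[0,0.13,0],[0,0,0],0.1],[[0,0.14,0],[0,0,0],0.1],[[0,0.14,0],[0,0,0],0.1]])

```text
time: 27.5
ee_pos: [0.5172, 0.1777, 0.1507]
tcp_rot: [180.0, 0.1, -170.8]
wrist_force: [-1.4, -0.9, 5.7]
opening: 0.0132
grasp_force: 39.6
```

Emit:
apply_moves(rows=[[[0,0.01,0],[0,0,0],0.1],[[0,0.02,0],[0,0,0],0.1],[[0,0.03,0],[0,0,0],0.1],[[0,0.03,0],[0,0,0],0.1]])

```text
time: 27.9
ee_pos: [0.5167, 0.1806, 0.1507]
tcp_rot: [180.0, 0.1, -170.8]
wrist_force: [-0.7, 0.2, 5.5]
opening: 0.0135
grasp_force: 39.6
```

Emit:
apply_moves(rows=[[[0,0.01,0],[0,0,0],0.1],[[0,0.02,0],[0,0,0],0.1],[[0,0.03,0],[0,0,0],0.1],[[0,0.03,0],[0,0,0],0.1]])

```text
time: 28.3
ee_pos: [0.5162, 0.1836, 0.1507]
tcp_rot: [180.0, 0.1, -170.8]
wrist_force: [-0.5, -0.5, 5.2]
opening: 0.0137
grasp_force: 39.6
```

Emit:
apply_moves(rows=[[[0,0.01,0],[0,0,0],0.1],[[0,0.02,0],[0,0,0],0.1],[[0,0.02,0],[0,0,0],0.1]])

```text
time: 28.6
ee_pos: [0.5161, 0.1848, 0.1507]
tcp_rot: [-179.9, 0.1, -170.9]
wrist_force: [-1.3, -5.3, 5.7]
opening: 0.0135
grasp_force: 39.8
```

Emit:
apply_moves(rows=[[[0,0.01,0],[0,0,0],0.1],[[0,0.02,0],[0,0,0],0.1],[[0,0.02,0],[0,0,0],0.1]])

```text
time: 28.9
ee_pos: [0.5157, 0.1869, 0.1507]
tcp_rot: [-179.9, 0.1, -170.9]
wrist_force: [0.9, -4.1, 6.8]
opening: 0.0136
grasp_force: 39.8
```

Emit:
apply_moves(rows=[[[0,0.01,0],[0,0,0],0.1],[[0,0.02,0],[0,0,0],0.1],[[0,0.02,0],[0,0,0],0.1]])

```text
time: 29.2
ee_pos: [0.5154, 0.1891, 0.1507]
tcp_rot: [-180.0, 0.1, -170.9]
wrist_force: [0.6, -2.8, 5.5]
opening: 0.0131
grasp_force: 39.8
```

Emit:
apply_moves(rows=[[[0,0.01,0],[0,0,0],0.1],[[0,0.02,0],[0,0,0],0.1],[[0,0.02,0],[0,0,0],0.1]])

```text
time: 29.5
ee_pos: [0.515, 0.1914, 0.1507]
tcp_rot: [180.0, 0.1, -170.8]
wrist_force: [0.1, 0.2, 6.1]
opening: 0.0137
grasp_force: 39.7
```

Emit:
apply_moves(rows=[[[0,0.01,0],[0,0,0],0.1],[[0,0.02,0],[0,0,0],0.1],[[0,0.03,0],[0,0,0],0.1],[[0,0.03,0],[0,0,0],0.1]])

```text
time: 29.9
ee_pos: [0.5144, 0.1949, 0.1507]
tcp_rot: [179.9, 0.1, -170.8]
wrist_force: [-0.5, 3.3, 5.1]
opening: 0.0134
grasp_force: 39.7
```

Emit:
apply_moves(rows=[[[0,0.01,0],[0,0,0],0.1],[[0,0.02,0],[0,0,0],0.1],[[0,0.02,0],[0,0,0],0.1],[[0,0.02,0],[0,0,0],0.1]])

```text
time: 30.3
ee_pos: [0.5142, 0.1967, 0.1507]
tcp_rot: [180.0, 0.1, -170.8]
wrist_force: [-1.3, 0.9, 4.8]
opening: 0.0134
grasp_force: 39.7
```

Emit:
apply_moves(rows=[[[0,0.01,0],[0,0,0],0.1],[[0,0.01,0],[0,0,0],0.1],[[0,0.01,0],[0,0,0],0.1]])

```text
time: 30.6
ee_pos: [0.5141, 0.1971, 0.1507]
tcp_rot: [-180.0, 0.1, -170.9]
wrist_force: [-0.1, -1.7, 5.6]
opening: 0.0134
grasp_force: 39.8
```

The force passed the crest, turned to a pull and crossed zero at y ≈ 0.197, so the ball is in the notch. Checking the scene with one last picture.

```bash
python3 - <<'E'
from h import *
q,_=snap('side'); snap('top'); o=sensors.get_obs(); t=o['ee_pos'];f=o['wrist_force']; print(t.round(4),f@RX,f@RY,f[2],o['opening'],o['grasp_force'],o['time'])
c=t+[.0593,.0093,0]
for n in('side','top'): print(n,tilt(n,.07,c),dome(n,c[:2]))
save(cv2.resize(q[110:240,290:450],None,fx=4.5,fy=4.5,interpolation=cv2.INTER_CUBIC),'end.png')
E
```

```text
[0.514  0.1971 0.1507] -1.0634133097416472 -2.5768849154960574 6.500204785094764 0.013605937165654804 39.81438875198364 30.7
side [(70, array([0.0317, 0.0429, 0.0896]), array([0.5725, 0.2023, 0.0898])), (27, array([-0.0253,  0.0363,  0.1056]), array([0.5723, 0.2034, 0.1056]))] (array([0.57364637, 0.2060157 , 0.0277045 ]), 280)
top [] (array([0.56874182, 0.21217391, 0.05659256]), 3)
```

View pics/end.png

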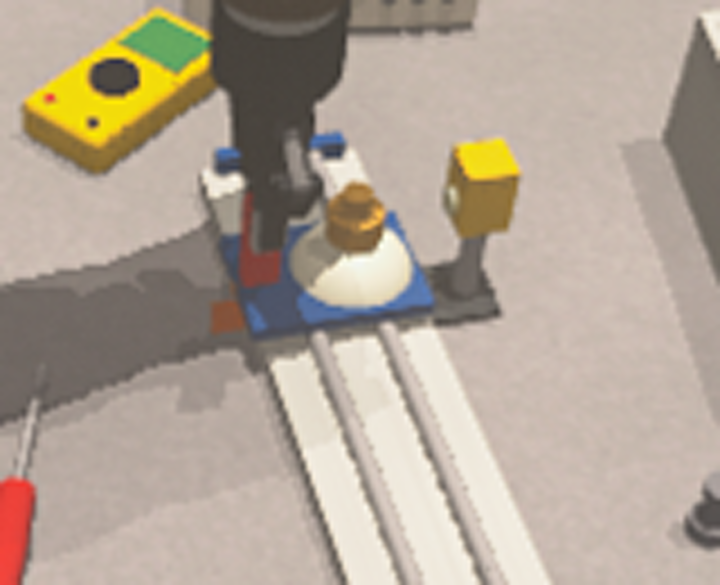

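The picture shows the weight upright on the dome (355,220), the tab gripped (262,240), and the pointer (228,316) level with the sled's middle once height is allowed for. Handing in.

```bash
python3 -c "from workcell import bot; print(bot.job_done())"
```

```text
the job is handed in; nothing more can be done
None
```

The job is handed in at about 31 s: the brass weight stands upright on the dome and the sled is held by its tab in the notch, after one release and regrip of the tab mid-slide when the last joint hit its range limit.

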